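Sweep the bare blades into the counting tray's trough and shut its cover

TASK

Count off the bare brass lure blades: with the fingertips, sweep all three across the blue counting tray, over the open edge of its platform and down into the trough, then push the trough's white cover over and down until it is fully shut. Only push things, never pick up a blade; leave the red-painted blade lying where it is on the platform, and do not disturb the jar, bottles, cup and pliers around it.

Things in the scene. Friction and masses are not known exactly. Their poses are not given: they have to be found in the camera images.
- tray: fixed blue counting tray with grey platform, 235 (x) by 250 mm. Origin on the desk under it; x away from the robot (turned by the tray's yaw), y to its left, z up. Flat platform, top at z = 24 mm, x = -111 to 111, y = -65 to 119 mm; a 6 mm thick rim on its near, far and left sides rises to z = 36 mm; no rim on the right (-y), where the trough lies. Outer faces: x = +-117.5, y = +-125 mm
- lip (a point): middle of the platform's open right edge (tray x = 0, y = -65 mm, z = 24 mm); the edge runs along tray x for the whole platform, and beyond it (-y) the trough drops away
- trough (a point): centre of the trough's floor (tray x = 0, y = -92 mm, z = 6 mm). The trough is open-topped, 222 mm long along tray x, 54 mm wide (tray y = -119 to -65 mm) and 18 mm deep, its walls level with the platform at z = 24 mm
- cover (a joint): white cover of the trough, rad: 0 = shut flat, top face at tray z = 28 mm, free edge lapping 7 mm over the platform; grows as it opens up and over to the right; starts at 1.75 to 2.05 (leaning outward past upright). 220 mm long, reaches 66 mm from its hinge, 3.5 mm thick. Stiff hinge (0.03 N m): it stays at any angle where it is left, so push it all the way down
- cover_hinge (a point): middle of the cover's hinge line, which is parallel to tray x at tray y = -124.5 mm, z = 25.5 mm
- cover_edge (a point): middle of the free edge of the cover; a 5 mm round bead, 56 mm long, sits there on the cover's outer (when shut: upper) face
- blade_a: teardrop-shaped dished bare brass spoon-lure blade, 36 mm long (own x, narrow end at +x), 27 mm wide, 8 mm thick (upright edge 5 mm high, shallow dome above), about 20 g, loose, smooth (friction about 0.3); origin on its centre, half-way up (4 mm above what it lies flat on); at the start it lies flat on the platform, at any yaw, at least 38 mm (centre to centre, along tray x) from the other blades
- blade_b: teardrop-shaped dished bare brass spoon-lure blade, 36 mm long (own x, narrow end at +x), 27 mm wide, 8 mm thick (upright edge 5 mm high, shallow dome above), about 20 g, loose, smooth (friction about 0.3); origin on its centre, half-way up (4 mm above what it lies flat on); at the start it lies flat on the platform, at any yaw, at least 38 mm (centre to centre, along tray x) from the other blades
- blade_c: teardrop-shaped dished bare brass spoon-lure blade, 36 mm long (own x, narrow end at +x), 27 mm wide, 8 mm thick (upright edge 5 mm high, shallow dome above), about 20 g, loose, smooth (friction about 0.3); origin on its centre, half-way up (4 mm above what it lies flat on); at the start it lies flat on the platform, at any yaw, at least 38 mm (centre to centre, along tray x) from the other blades
- blade_red: teardrop-shaped dished spoon-lure blade like the brass ones but painted red, with a white and black eye spot, 36 mm long (own x, narrow end at +x), 27 mm wide, 8 mm thick (upright edge 5 mm high, shallow dome above), about 20 g, loose, smooth (friction about 0.3); origin on its centre, half-way up (4 mm above what it lies flat on); at the start it lies flat on the platform, at any yaw, at least 38 mm (centre to centre, along tray x) from the other blades
- jar_teal: small round glass jar of turquoise paint with an ochre lid, 50 mm across, 58 high; stands behind the tray; loose; origin at the centre of its underside
- bottle_blue: small paint bottle, blue with a black ribbed cap, 30 mm across, 58 high; stands behind the tray; loose; origin at the centre of its underside
- bottle_yellow: small paint bottle, yellow with a dark ribbed cap, 31 mm across, 58 high; stands to the left of the tray; loose; origin at the centre of its underside
- cup_yellow: little yellow open plastic cup, 46 mm across, 28 high; stands to the left of the tray; loose; origin at the centre of its underside
- pliers: flat-nose pliers with red grips, 162 x 50 x 12 mm, lying on the desk to the right of the tray; loose; origin at the centre of its underside
There are look-alikes about, which are no part of the job. Of the things that look like the blade_red, the smallest one is meant.

How it is judged:
By the outcome, as a careful person would: the job done as asked, in the order asked, and still so for the second after the job is handed in, with the robot touching nothing.
It also fails if it takes over 58 s, if anything falls off the work surface, if the arm or the gripper's body presses on something with over 40 N, if the wrist force passes 120 N, or if a joint passes its speed limit or range.

ROBOT

A 6-joint arm with a two-finger parallel gripper is mounted at the origin on a cart in front of the work surface, level with it; the furniture and walls round the work are solid. World frame = base frame: x ahead of the robot, y to its left, z up, the work surface at z = 0. Lengths are in mm, angles in rad, forces in N, time in s.
With the tool pointing down it reaches from about 350 to 875 mm from the base axis. Payload 4.2 kg.
Tool frame: the origin (TCP) lies midway between the tips of the shut fingers; the grasp point (between the pads) lies 19 mm behind it (arm.tcp_to_grasp is the distance from the TCP to the grasp point, in mm); z points along the fingers, y is the line along which they close (so a half turn about z gives the same grasp; the last joint's range is limited). The gripper opens to 85 mm and grips with 20 to 120 N. Pads are 22 mm wide; open, the fingers measure 114 mm over their backs; the gripper's body (76 mm by 85 mm) begins 54 mm behind the grasp point. The pads swing forward as they close: fully open they stand 13 mm farther back than shut.
Start: joints at [1.371, 0.385, 0.008, 0, -1.194, -0.259], TCP at [276.762, 560.359, 231.312] pointing down, gripper open.
Joint ranges: [-3.14, 3.14], [-1.21, 2.06], [-1.07, 1.41], [-3.16, 2.05], [-2.99, -0.16], [-3.1, 3.1]. Speed limits (rad/s): [2.79, 2.79, 3.14, 3.14, 3.14, 3.14].

INTERFACE

Orientations are given as a unit quaternion [x, y, z, w].
In Python, from bench import arm, imaging, job, models gives the robot as it stands.
- The arm moves only by the tool arm_command, never from a script. Its argument "rows" is a list of rows, each an object with "grip": the opening, from 0 (shut) to 1 (fully open); "linear": the shift along the tool's x, y, z in mm, a list of three; "rot": the turn, a rotation vector about the tool's x, y, z in rad, a list of three. In form: [{"grip": grip, "linear": [tx, ty, tz], "rot": [rx, ry, rz]}, ...]. A call has 1 to 10 rows; each row is the pose to reach, as a shift and turn from the pose commanded when the call began, along the tool's axes at that moment; what a row does not reach only later rows make up. A row lasts 1/8 s, in which the tool goes at most 62.5 mm and 10.7 degrees, less where a joint would pass 70% of its speed; a pose out of reach is approached as far as the arm can. A call with a gripper value outside its range is refused whole. The fingers move at their own pace and stop on an object; the grip force is fixed at half the most. Time passes only in rows, so rows that repeat a pose let the fingers close. It gives the time, the measured TCP pose, the force, the opening and the grip force at its end, in the units of the state.
- arm.read_state(): the state, without advancing time (a new reading comes with each control period).
- imaging.get_image(name): name is "side" or "top" or "wrist"; returns a dict with "frame" (480x640x3 uint8, red, green, blue), "fx", "fy", "cx", "cy" (pixels), "extrinsics" (4x4, takes a point from world to camera coordinates); the wrist camera has in their place "T_tool_cam" (4x4, takes a point from camera to tool coordinates, whose origin is the TCP and whose axes are the flange's). Camera axes: x right, y down, z forward; pixel columns grow to the right and rows downward; lengths in mm; the calibration is good to about 2 mm. A picture is of the moment at which its call begins: read the wrist's pose just before it. There is no depth.
- job.job_done(): hands the job in; it is judged then, once.
Trained networks look in a picture, given as the dict that the camera call returned (one of the last four; its "shot" number tells which), for a name from the list of things; names that differ only in an ending like _2 or _b are one class to them, and where a whole thing is asked for, a point or a joint stands for the part that bears it (a point fixed in the world has none). Each returns a list of dicts, best first, with "score" (0 to 1); they miss things now and then, are a little off and sometimes report something else, mostly with a low value. They report only what shows in the picture. A call takes as long as a camera call. They do not tell look-alikes from the thing itself.
- models.spot_in(picture, query): "rect" ([left, top, right, bottom] in pixels, round what is visible of it).
- models.tip_of(picture, query): "pixel" ([column, row] in pixels: a listed point, or the origin of a listed thing).
The state is a dict: "clock": time; "joints": joint angles; "joint_vel": joint speeds; "joint_efforts": joint torques, N m; "position": TCP position; "ee_rot": TCP orientation; "contact_force": force on the tool from outside, world axes, zero at the start; "wrist_torque": the same for the moment, N m; "gripper_width": finger opening in mm; "grasp_force": force on a finger pad.
Only numpy, scipy, OpenCV 4.12 (cv2) and the standard library are available. Lean on these libraries where they do the work, as an engineer would, in place of code of your own. Each camera call takes 0.05 s, during which the arm holds its last target. There are 200 camera calls.

## Working session

There is one attempt and no reset: what is moved stays moved. The work goes in short steps, Python scripts to look and compute and a tool call to move; the robot and the scene stay as the last step left them, time stands still between calls to the robot, and variables do not carry over. Pictures are saved under pics/ and viewed, at most 13 in all, crops included, and the job is handed in when it is done.

Besides the shell and the picture viewer there is one more tool, called after "Call:" as name(argument=value, ...) on one line, values as JSON. arm_command: Moves the arm, as the interface text tells. Its arguments: {"type":"object","properties":{"rows":{"type":"array"}},"required":["rows"]}

```bash
mkdir -p pics
cat > h.py <<'E'
import numpy as np,cv2
from bench import arm,imaging,job,models
from scipy.spatial.transform import Rotation as R
def shot(n):
    return imaging.get_image(n)
def save(p,n): cv2.imwrite('pics/'+n,p['frame'][:,:,::-1])
def proj(p,P):
    E=np.array(p['extrinsics']);q=E[:3,:3]@np.array(P,float)+E[:3,3]
    return np.array([p['fx']*q[0]/q[2]+p['cx'],p['fy']*q[1]/q[2]+p['cy']])
def ray(p,uv,z):
    E=np.array(p['extrinsics']);Rm=E[:3,:3];o=-Rm.T@E[:3,3]
    d=Rm.T@np.array([(uv[0]-p['cx'])/p['fx'],(uv[1]-p['cy'])/p['fy'],1])
    return o+d*(z-o[2])/d[2]
E
python3 - <<'E'
from h import *
t=shot('top');s=shot('side');save(t,'t1.png');save(s,'s1.png')
for p,n in((t,'top'),(s,'side')):
    E=np.array(p['extrinsics']);print(n,'cam at',(-E[:3,:3].T@E[:3,3]).round())
    for q,z in(('tray',0),('lip',24),('trough',6),('cover_hinge',25.5),('cover_edge',80),('blade_a',28),('blade_red',28),('pliers',0)):
        for r in models.tip_of(p,q)[:6]: print(n,q,round(r['score'],2),np.round(r['pixel']),ray(p,r['pixel'],z).round(1)[:2])
s=arm.read_state();print(s['ee_rot'],s['clock'],s['contact_force'])
E
```

```text
top cam at [ 511.  -22. 1139.]
top tray 0.91 [288. 268.] [535.2  15.8]
top tray 0.73 [354. 252.] [ 572.7 -143.6]
top tray 0.37 [416. 297.] [ 464.6 -290.9]
top lip 0.79 [315. 263.] [545.6 -48.5]
top lip 0.35 [288. 269.] [532.1  15.3]
top lip 0.23 [277. 284.] [498.3  41.4]
top trough 0.77 [324. 255.] [566.3 -69.2]
top cover_hinge 0.74 [340. 254.] [ 567.5 -105.9]
top cover_edge 0.76 [356. 252.] [ 567.5 -138.4]
top cover_edge 0.3 [301. 298.] [466.1 -15.2]
top blade_a 0.47 [276. 282.] [503.7  41.9]
top blade_a 0.46 [302. 300.] [460.4 -16.5]
top blade_a 0.4 [289. 252.] [573.4  12. ]
top blade_red 0.79 [379. 272.] [ 524.6 -198.9]
top blade_red 0.71 [381. 305.] [ 447.  -201.5]
top blade_red 0.46 [287. 232.] [619.8  16.9]
top blade_red 0.26 [278. 285.] [495.8  38.9]
top blade_red 0.2 [287. 203.] [687.1  16.5]
top pliers 0.64 [420. 296.] [ 467.2 -299.5]
top pliers 0.36 [325. 254.] [569.  -73.8]
side cam at [ 302. -463.  971.]
side tray 0.85 [277. 217.] [544.5  17.9]
side tray 0.37 [339. 246.] [601.5 -92.7]
side lip 0.62 [300. 231.] [555.9 -39.4]
side lip 0.22 [347. 387.] [ 464.6 -300.8]
side trough 0.79 [313. 248.] [559.7 -72.6]
side cover_hinge 0.72 [326. 254.] [ 567.7 -101.3]
side cover_edge 0.86 [334. 248.] [ 568.3 -120.8]
side cover_edge 0.27 [308. 188.] [597.6  -4.3]
side blade_a 0.62 [250. 207.] [509.6  48.3]
side blade_a 0.56 [240. 240.] [462.4   3.3]
side blade_a 0.55 [293. 203.] [576.6  11.9]
side blade_red 0.96 [300. 345.] [ 441.6 -206.9]
side blade_red 0.75 [310. 191.] [615.5  14.6]
side blade_red 0.65 [343. 316.] [ 524.5 -206.6]
side pliers 0.59 [348. 387.] [ 469.6 -297.1]
side pliers 0.38 [274. 219.] [537.5  17.9]
[ 9.73800525e-01 -2.27403910e-01  7.76799876e-07 -1.38551507e-05] 0.9 [ 0.22878576 -0.51457785  0.88398314]
```

View pics/t1.png

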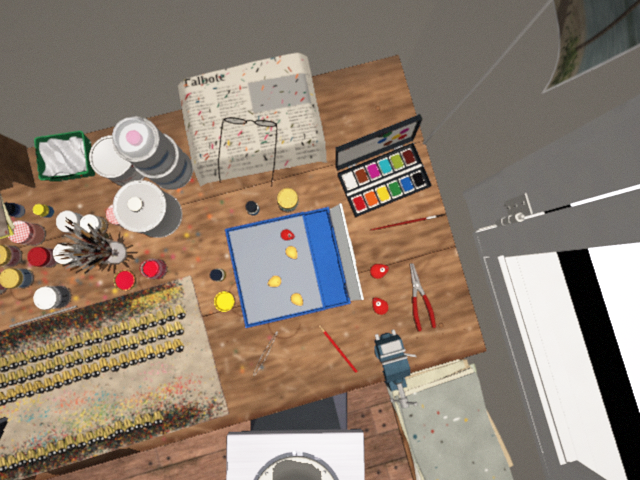

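View pics/s1.png

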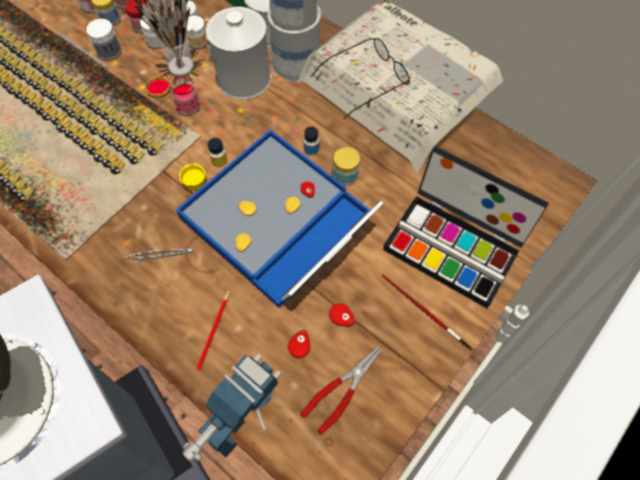

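Red candidates in top.png: (288,235) on the platform, versus (379,271) and (380,306) on the desk. The one on the platform is the smallest and fits "lying on the platform". I'll move over the tray and confirm with the wrist camera.

Call:
arm_command(rows=[{"grip":0.0,"linear":[49,39,-40],"rot":[0,0,0.09]},{"grip":0.0,"linear":[98,78,-80],"rot":[0,0,0.18]},{"grip":0.0,"linear":[147,116,-100],"rot":[0,0,0.27]},{"grip":0.0,"linear":[196,155,-100],"rot":[0,0,0.36]},{"grip":0.0,"linear":[245,194,-100],"rot":[0,0,0.45]},{"grip":0.0,"linear":[294,233,-100],"rot":[0,0,0.54]},{"grip":0.0,"linear":[343,272,-100],"rot":[0,0,0.63]},{"grip":0.0,"linear":[392,310,-100],"rot":[0,0,0.72]},{"grip":0.0,"linear":[441,349,-100],"rot":[0,0,0.8]},{"grip":0.0,"linear":[490,388,-100],"rot":[0,0,0.87]}])

```text
clock: 2.15
position: [534.4, 15.7, 331.7]
ee_rot: [0.787, -0.617, 0.0, -0.0]
contact_force: [0.8, 0.6, 0.0]
gripper_width: 0.3
grasp_force: 0.0
```

Call:
arm_command(rows=[{"grip":0.0,"linear":[0,0,0],"rot":[0,0,0]},{"grip":0.0,"linear":[0,0,0],"rot":[0,0,0]}])

```text
clock: 2.4
position: [533.7, 17.5, 331.2]
ee_rot: [0.787, -0.617, -0.0, 0.0]
contact_force: [0.5, -0.4, -0.6]
gripper_width: 0.2
grasp_force: 0.0
```

```bash
cat >> h.py <<'E'
def wrist():
    s=arm.read_state();p=imaging.get_image('wrist')
    T=np.eye(4);T[:3,:3]=R.from_quat(s['ee_rot']).as_matrix();T[:3,3]=s['position']
    p['extrinsics']=np.linalg.inv(T@np.array(p['T_tool_cam']));return p
E
python3 - <<'E'
from h import *
s=arm.read_state();print(s['clock'],np.round(s['position'],1),np.round(s['ee_rot'],4),np.round(s['joints'],2))
p=wrist();save(p,'w1.png')
for q,z in(('tray',0),('lip',24),('trough',6),('cover_hinge',25.5),('blade_a',28),('blade_red',28)):
    for r in models.tip_of(p,q)[:6]: print(q,round(r['score'],2),np.round(r['pixel']),ray(p,r['pixel'],z).round(1)[:2])
E
```

```text
2.4 [533.7  17.5 331.2] [ 7.871e-01 -6.168e-01 -2.000e-04  0.000e+00] [ 0.34  0.17 -0.04 -0.   -1.36 -0.1 ]
tray 0.88 [317. 186.] [541.2  16.8]
lip 0.68 [320. 130.] [553.3 -46.8]
trough 0.57 [321. 102.] [559.5 -75.3]
cover_hinge 0.91 [318.  68.] [ 570.1 -105.2]
blade_a 0.64 [293. 173.] [571.4   5.3]
blade_a 0.59 [341. 222.] [505.5  46.6]
blade_a 0.57 [392. 187.] [460.8  -6.1]
blade_red 0.95 [456.   6.] [ 450.7 -192.9]
blade_red 0.92 [252. 175.] [614.5  17.6]
```

View pics/w1.png

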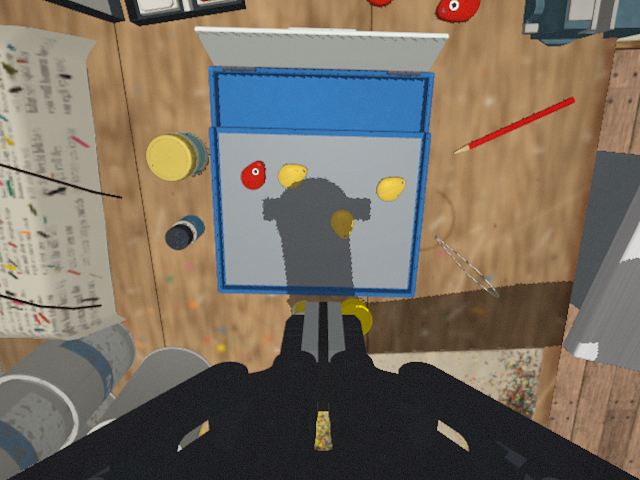

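The wrist picture shows the whole tray. The trough and cover are at the top, and the brass blades are at (293,175), (391,188) and (342,222). The red blade on the platform is at (254,175), much smaller than the painted lures on the desk at (458,8). I'll fit the tray pose, locate the blades by segmentation, and make the confirming crop.

Run:
```python
from h import *
from scipy.optimize import least_squares
p=wrist()
C=[((218,296),(117.5,125,36),1),((412,296),(-117.5,125,36),1),((209,68),(117.5,-125,24),1),((434,73),(-117.5,-125,24),1),((213,129),(117.5,-65,36),.7),((430,132),(-117.5,-65,36),.7),((320,130),(0,-65,24),.6),((318,68),(0,-124.5,25.5),.6)]
def w(v,P):
    c,s=np.cos(v[2]),np.sin(v[2]);return [v[0]+c*P[0]-s*P[1],v[1]+s*P[0]+c*P[1],P[2]]
f=lambda v:np.concatenate([(proj(p,w(v,P))-u)*k for u,P,k in C])
r=least_squares(f,[540,17,.23],loss='soft_l1');v=r.x;print(v,f(v).reshape(-1,2).round(1).tolist())
np.save('tray.npy',v)
c,s=np.cos(v[2]),np.sin(v[2])
hsv=cv2.cvtColor(p['frame'],cv2.COLOR_RGB2HSV)
for n,m in(('brass',cv2.inRange(hsv,(18,90,50),(35,255,255))),('red',cv2.inRange(hsv,(0,130,60),(8,255,255)))):
    N,L,S,ce=cv2.connectedComponentsWithStats(m)
    for i in range(1,N):
        if S[i,4]>60 and 120<ce[i][1]<290 and 215<ce[i][0]<425:
            q=ray(p,ce[i],27)[:2];d=q-v[:2]
            cn=cv2.findContours((L==i).astype('uint8'),0,1)[0][0][:,0]
            t=np.array([[c,s],[-s,c]])@(np.array([ray(p,a,27)[:2] for a in cn])-v[:2]).T
            print(n,S[i,4],ce[i].round(),'world',q.round(1),'tray',(c*d[0]+s*d[1]).round(1),(-s*d[0]+c*d[1]).round(1),'x',t[0].min().round(),t[0].max().round(),'y',t[1].min().round(),t[1].max().round())
for y in (0,):pass
# cover free edge: ends
for th in np.arange(1.7,2.1,.05): print(th.round(2),proj(p,w(v,(110,-124.5+66*np.cos(th),25.5+66*np.sin(th)))).round(),proj(p,w(v,(-110,-124.5+66*np.cos(th),25.5+66*np.sin(th)))).round())
cv2.imwrite('pics/c1.png',cv2.resize(p['frame'][0:260,200:500,::-1],None,fx=2.3,fy=2.3))
```

```text
[5.39149534e+02 1.85694966e+01 2.24764234e-01] [[0.2, -1.6], [3.0, 2.0], [-1.9, -0.2], [-0.2, -0.4], [-3.7, -0.4], [0.7, 0.7], [-0.2, 0.2], [1.6, 1.5]]
brass 547 [292. 174.] world [572.1   7.3] tray 29.6 -18.4 x 13.0 44.0 y -31.0 -5.0
brass 529 [390. 187.] world [462.1  -5. ] tray -80.3 -5.9 x -96.0 -65.0 y -18.0 8.0
brass 504 [342. 222.] world [504.2  46.9] tray -27.8 35.4 x -40.0 -15.0 y 20.0 53.0
red 484 [254. 174.] world [613.   18.2] tray 71.9 -16.8 x 60.0 85.0 y -34.0 -3.0
1.7 [194.  48.] [446.  54.]
1.75 [194.  44.] [447.  50.]
1.8 [194.  40.] [447.  46.]
1.85 [194.  36.] [447.  42.]
1.9 [194.  33.] [447.  38.]
1.95 [194.  29.] [447.  34.]
2.0 [194.  25.] [447.  31.]
2.05 [194.  22.] [447.  27.]
2.1 [195.  19.] [447.  24.]
```

View pics/c1.png

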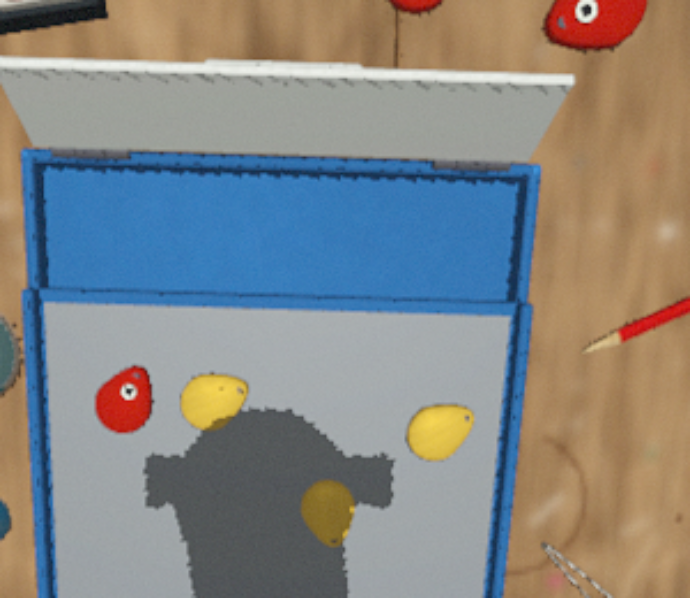

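The crop confirms it: the red blade at (125,400) is the small one on the platform, and the painted lures on the desk are larger. In tray coordinates the brass blades lie at (30,-18), (-80,-6) and (-28,35), and red at (72,-17). After the yaw fix, tool x = -tray y and tool y = -tray x. I'll start with the blade at (30,-18).

Call:
arm_command(rows=[{"grip":0.08,"linear":[-10,-17,55],"rot":[0,0,0.016]},{"grip":0.08,"linear":[-20,-34,110],"rot":[0,0,0.016]},{"grip":0.08,"linear":[-20,-34,165],"rot":[0,0,0.016]},{"grip":0.08,"linear":[-20,-34,215],"rot":[0,0,0.016]},{"grip":0.08,"linear":[-20,-34,255],"rot":[0,0,0.016]},{"grip":0.08,"linear":[-20,-34,280],"rot":[0,0,0.016]},{"grip":0.08,"linear":[-20,-34,290],"rot":[0,0,0.016]},{"grip":0.08,"linear":[-20,-34,290],"rot":[0,0,0.016]}])

```text
clock: 3.8
position: [562.2, 45.4, 41.3]
ee_rot: [0.782, -0.623, -0.0, 0.0]
contact_force: [-0.1, -0.2, 0.4]
gripper_width: 7.1
grasp_force: 0.0
```

```bash
cat >> h.py <<'E'
def tp():
    v=np.load('tray.npy');s=arm.read_state();c,si=np.cos(v[2]),np.sin(v[2])
    d=np.array(s['position'][:2])-v[:2];X=R.from_quat(s['ee_rot']).as_matrix()
    print('t',s['clock'],'tray',np.round([c*d[0]+si*d[1],-si*d[0]+c*d[1],s['position'][2]],1),'yaw',np.arctan2(X[1,0],X[0,0]).round(4),'F',np.round(s['contact_force'],1),'w',round(s['gripper_width'],1),'z',X[:,2].round(3))
E
python3 -c "
from h import *
tp();p=wrist();save(p,'w2.png')"
```

```text
t 3.8 tray [28.4 21.1 41.3] yaw -1.3443 F [-0.1 -0.2  0.4] w 7.1 z [-0. -0. -1.]
```

View pics/w2.png

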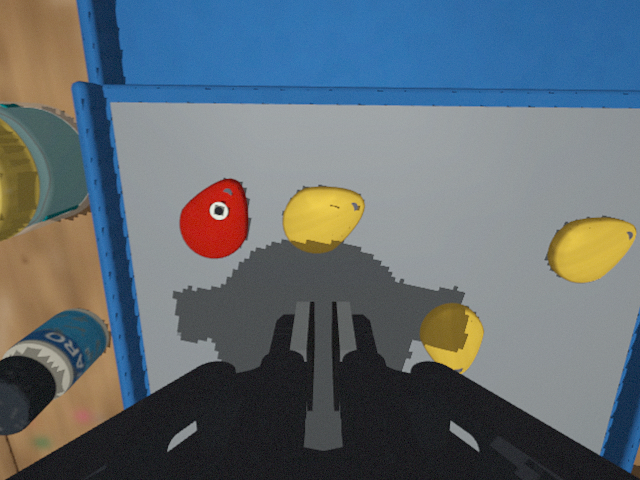

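Fingers at (323,310) line up with the first blade, around (322,217), and red is clear to the left. I'll lower and sweep.

Call:
arm_command(rows=[{"grip":0.08,"linear":[0,0,10],"rot":[0,0,0]},{"grip":0.08,"linear":[0,0,15.3],"rot":[0,0,0]},{"grip":0.08,"linear":[12,0,15.3],"rot":[0,0,0]},{"grip":0.08,"linear":[24,0,15.3],"rot":[0,0,0]},{"grip":0.08,"linear":[36,0,15.3],"rot":[0,0,0]},{"grip":0.08,"linear":[48,0,15.3],"rot":[0,0,0]},{"grip":0.08,"linear":[60,0,15.3],"rot":[0,0,0]}])

```text
clock: 4.72
position: [575.7, -14.2, 26.1]
ee_rot: [0.782, -0.623, 0.0, -0.0]
contact_force: [0.5, 1.1, -0.5]
gripper_width: 6.7
grasp_force: 0.1
```

```bash
python3 -c "
from h import *
tp();p=wrist();save(p,'w3.png')"
```

```text
t 4.725 tray [ 28.3 -40.1  26.1] yaw -1.3452 F [ 0.5  1.1 -0.5] w 6.7 z [ 0.  0. -1.]
```

View pics/w3.png

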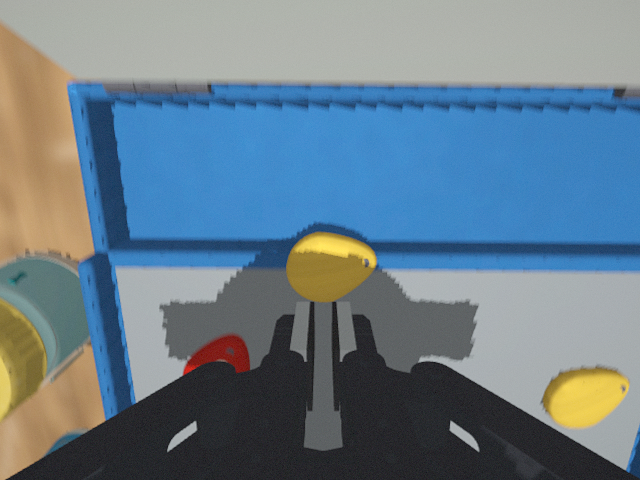

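The blade is riding centred on the fingers at the lip (330,265). I'll finish the push, then lift and go to the blade at (-80,-6).

Call:
arm_command(rows=[{"grip":0.08,"linear":[12,0,0],"rot":[0,0,0]},{"grip":0.08,"linear":[24,0,0],"rot":[0,0,0]},{"grip":0.08,"linear":[34,0,0],"rot":[0,0,0]},{"grip":0.08,"linear":[36,0,0],"rot":[0,0,0]},{"grip":0.08,"linear":[36,0,0],"rot":[0,0,0]},{"grip":0.08,"linear":[20,0,-34],"rot":[0,0,0]},{"grip":0.08,"linear":[-10,40,-34],"rot":[0,0,0]},{"grip":0.08,"linear":[-40,80,-34],"rot":[0,0,0]},{"grip":0.08,"linear":[-70,109,-34],"rot":[0,0,0]},{"grip":0.08,"linear":[-70,109,-34],"rot":[0,0,0]}])

```text
clock: 6.02
position: [451.0, 31.4, 60.3]
ee_rot: [0.783, -0.622, -0.0, 0.0]
contact_force: [0.6, -1.0, 0.8]
gripper_width: 7.0
grasp_force: 0.0
```

```bash
cat >> h.py <<'E'
def blobs():
    p=wrist();v=np.load('tray.npy');c,s=np.cos(v[2]),np.sin(v[2])
    hsv=cv2.cvtColor(p['frame'],cv2.COLOR_RGB2HSV)
    for n,m in(('brass',cv2.inRange(hsv,(18,90,50),(35,255,255))),('red',cv2.inRange(hsv,(0,130,60),(8,255,255)))):
        N,L,S,ce=cv2.connectedComponentsWithStats(m)
        for i in range(1,N):
            if S[i,4]<200: continue
            cn=cv2.findContours((L==i).astype('uint8'),0,1)[0][0][:,0]
            t=np.array([[c,s],[-s,c]])@(np.array([ray(p,a,27)[:2] for a in cn])-v[:2]).T
            print(n,S[i,4],ce[i].round(),'x',t[0].min().round(),t[0].max().round(),'y',t[1].min().round(),t[1].max().round())
    return p
E
python3 -c "
from h import *
tp();p=blobs();save(p,'w4.png')"
```

```text
t 6.025 tray [-83.   32.1  60.3] yaw -1.3415 F [ 0.6 -1.   0.8] w 7.0 z [-0.001 -0.    -1.   ]
brass 918 [90.  7.] x -3.0 23.0 y -89.0 -83.0
brass 331 [494. 114.] x -160.0 -144.0 y -52.0 -43.0
brass 3326 [317. 211.] x -96.0 -64.0 y -19.0 9.0
brass 247 [538. 227.] x -185.0 -175.0 y -4.0 7.0
brass 2886 [207. 295.] x -40.0 -12.0 y 19.0 55.0
red 1698 [574.  76.] x -209.0 -158.0 y -77.0 -48.0
```

Call:
arm_command(rows=[{"grip":0.08,"linear":[0,-3,20],"rot":[0,0,0.004]},{"grip":0.08,"linear":[0,-3,34.3],"rot":[0,0,0.004]},{"grip":0.08,"linear":[10,-3,34.3],"rot":[0,0,0.004]},{"grip":0.08,"linear":[20,-3,34.3],"rot":[0,0,0.004]},{"grip":0.08,"linear":[32,-3,34.3],"rot":[0,0,0.004]},{"grip":0.08,"linear":[44,-3,34.3],"rot":[0,0,0.004]},{"grip":0.08,"linear":[56,-3,34.3],"rot":[0,0,0.004]},{"grip":0.08,"linear":[68,-3,34.3],"rot":[0,0,0.004]}])

```text
clock: 7.08
position: [471.9, -35.9, 25.8]
ee_rot: [0.781, -0.625, 0.0, -0.0]
contact_force: [0.8, -0.2, 0.6]
gripper_width: 6.8
grasp_force: 0.1
```

```bash
python3 -c "
from h import *
tp();p=blobs();save(p,'w5.png')"
```

```text
t 7.075 tray [-77.7 -38.2  25.8] yaw -1.349 F [ 0.8 -0.2  0.6] w 6.8 z [ 0.  0. -1.]
brass 4755 [ 72. 160.] x -4.0 25.0 y -114.0 -90.0
brass 4717 [329. 264.] x -95.0 -64.0 y -77.0 -47.0
brass 326 [519. 277.] x -158.0 -143.0 y -63.0 -53.0
brass 326 [564. 380.] x -182.0 -173.0 y -18.0 -6.0
red 1678 [587. 248.] x -194.0 -156.0 y -81.0 -58.0
```

Call:
arm_command(rows=[{"grip":0.08,"linear":[12,0,0],"rot":[0,0,0]},{"grip":0.08,"linear":[24,0,0],"rot":[0,0,0]},{"grip":0.08,"linear":[36,0,0],"rot":[0,0,0]},{"grip":0.08,"linear":[38,0,0],"rot":[0,0,0]},{"grip":0.08,"linear":[38,0,0],"rot":[0,0,0]},{"grip":0.08,"linear":[20,0,-34],"rot":[0,0,0]},{"grip":0.08,"linear":[-25,-20,-34],"rot":[0,0,0]},{"grip":0.08,"linear":[-70,-40,-34],"rot":[0,0,0]},{"grip":0.08,"linear":[-115,-51,-34],"rot":[0,0,0]},{"grip":0.08,"linear":[-115,-51,-34],"rot":[0,0,0]}])

```text
clock: 8.38
position: [496.5, 91.5, 59.9]
ee_rot: [0.783, -0.622, 0.0, -0.001]
contact_force: [0.7, -0.2, -1.4]
gripper_width: 6.4
grasp_force: 0.0
```

```bash
python3 -c "
from h import *
tp();p=blobs();save(p,'w6.png')"
```

```text
t 8.375 tray [-25.3  80.6  59.9] yaw -1.3437 F [ 0.7 -0.2 -1.4] w 6.4 z [ 0.001  0.001 -1.   ]
brass 3414 [331. 194.] x -41.0 -14.0 y 20.0 53.0
brass 1045 [331. 422.] x -35.0 -22.0 y 131.0 176.0
brass 200 [627. 388.] x -187.0 -177.0 y 130.0 141.0
brass 280 [558. 397.] x -154.0 -141.0 y 135.0 148.0
red 4379 [83. 63.] x 59.0 88.0 y -35.0 -2.0
```

Call:
arm_command(rows=[{"grip":0.16,"linear":[0,2,20],"rot":[0,0,0.002]},{"grip":0.16,"linear":[0,2,34.2],"rot":[0,0,0.002]},{"grip":0.16,"linear":[10,2,34.2],"rot":[0,0,0.002]},{"grip":0.16,"linear":[20,2,34.2],"rot":[0,0,0.002]},{"grip":0.16,"linear":[30,2,34.2],"rot":[0,0,0.002]},{"grip":0.16,"linear":[40,2,34.2],"rot":[0,0,0.002]},{"grip":0.16,"linear":[50,2,34.2],"rot":[0,0,0.002]},{"grip":0.16,"linear":[60,2,34.2],"rot":[0,0,0.002]},{"grip":0.16,"linear":[70,2,34.2],"rot":[0,0,0.002]}])

```text
clock: 9.55
position: [509.7, 19.0, 25.5]
ee_rot: [0.78, -0.625, -0.0, -0.0]
contact_force: [-0.4, 0.6, 0.8]
gripper_width: 13.8
grasp_force: 0.1
```

```bash
python3 -c "
from h import *
tp();p=blobs();save(p,'w7.png')"
```

```text
t 9.55 tray [-28.6   7.   25.5] yaw -1.3508 F [-0.4  0.6  0.8] w 13.8 z [-0.  0. -1.]
brass 5300 [187.  34.] x 1.0 29.0 y -106.0 -85.0
brass 5313 [453.  77.] x -87.0 -57.0 y -94.0 -70.0
brass 4655 [317. 268.] x -39.0 -12.0 y -33.0 2.0
red 4299 [ 56. 267.] x 59.0 89.0 y -34.0 -2.0
```

View pics/w7.png

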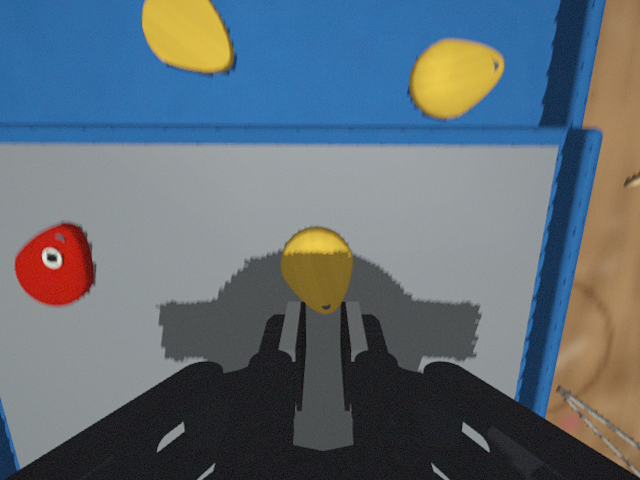

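Two blades lie in the trough at (187,35) and (453,77). The third is nested against the fingertips at (317,268). I'll push it over.

Call:
arm_command(rows=[{"grip":0.16,"linear":[11,0,0],"rot":[0,0,0]},{"grip":0.16,"linear":[22,0,0],"rot":[0,0,0]},{"grip":0.16,"linear":[33,0,0],"rot":[0,0,0]},{"grip":0.16,"linear":[44,0,0],"rot":[0,0,0]},{"grip":0.16,"linear":[55,0,0],"rot":[0,0,0]},{"grip":0.16,"linear":[66,0,0],"rot":[0,0,0]},{"grip":0.16,"linear":[76,0,0],"rot":[0,0,0]},{"grip":0.16,"linear":[82,0,0],"rot":[0,0,0]},{"grip":0.16,"linear":[82,0,0],"rot":[0,0,0]},{"grip":0.16,"linear":[60,0,-20],"rot":[0,0,0]}])

```text
clock: 10.85
position: [521.5, -39.5, 44.3]
ee_rot: [0.78, -0.626, -0.001, 0.001]
contact_force: [0.4, 0.7, 0.5]
gripper_width: 13.6
grasp_force: 0.0
```

Call:
arm_command(rows=[{"grip":0.1,"linear":[-30,0,-40],"rot":[0,0,0]},{"grip":0.0,"linear":[-60,0,-100],"rot":[0,0,0]},{"grip":0.0,"linear":[-60,0,-140],"rot":[0,0,0]},{"grip":0.0,"linear":[-60,0,-140],"rot":[0,0,0]}])

```text
clock: 11.35
position: [511.7, 21.1, 189.7]
ee_rot: [0.781, -0.624, 0.003, -0.004]
contact_force: [-0.7, -1.1, -1.5]
gripper_width: -0.0
grasp_force: 0.0
```

```bash
python3 -c "
from h import *
tp();p=blobs();save(p,'w8.png')"
```

```text
t 11.35 tray [-26.2   8.5 189.7] yaw -1.3487 F [-0.7 -1.1 -1.5] w -0.0 z [ 0.009  0.003 -1.   ]
brass 1287 [265.  76.] x 2.0 31.0 y -112.0 -86.0
brass 1197 [326.  96.] x -38.0 -14.0 y -99.0 -69.0
brass 1214 [392.  98.] x -90.0 -59.0 y -95.0 -70.0
brass 4700 [ 70. 166.] x 137.0 199.0 y -62.0 -8.0
brass 956 [  7. 315.] x 237.0 261.0 y 31.0 130.0
red 1088 [575. 112.] x -248.0 -159.0 y -97.0 -50.0
red 1008 [198. 190.] x 59.0 86.0 y -33.0 -2.0
```

View pics/w8.png

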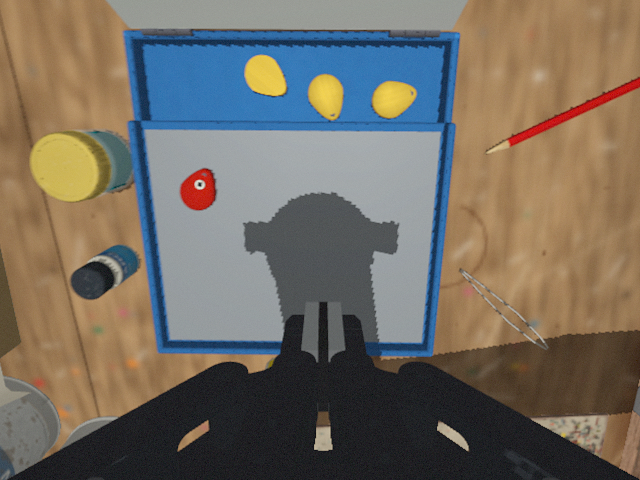

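All three brass blades are in the trough, at (265,76), (326,96) and (392,98). Red is unmoved at (198,190). I'll check that the middle blade's tail at (330,120) lies clear of the lip, and work out the cover angle.

Run:
```python
from h import *
p=wrist();v=np.load('tray.npy');c,s=np.cos(v[2]),np.sin(v[2]);M=np.array([[c,s],[-s,c]])
tr=lambda P:M@(np.array(P)[:2]-v[:2])
E=np.array(p['extrinsics']);o=-E[:3,:3].T@E[:3,3];print('cam',tr(o),o[2])
for n,uv in(('B tail',(331,121)),('B head',(325,73)),('C',(392,118)),('lipline',(330,124))):
    print(n,[tr(ray(p,uv,z)).round(1).tolist() for z in(8,14,24)])
print('lip px',[proj(p,[*(v[:2]+M.T@np.array([-27,-65])),z]).round() for z in (6,24)])
t=shot('top')
r=models.tip_of(t,'cover_edge')[:1];print(r)
for th in np.arange(1.7,2.11,.1):
    q=v[:2]+M.T@np.array([0,-124.5+66*np.cos(th)]);print(th.round(2),proj(t,[*q,25.5+66*np.sin(th)]).round(1))
cv2.imwrite('pics/c2.png',cv2.resize(p['frame'][20:150,230:430,::-1],None,fx=4,fy=4,interpolation=cv2.INTER_CUBIC))
```

```text
cam [-27.91226781 -68.55849142] 331.23768489927073
B tail [[-33.1, -67.8], [-33.0, -67.8], [-32.9, -67.8]]
B head [[-28.6, -101.9], [-28.5, -101.3], [-28.5, -100.2]]
C [[-79.9, -69.9], [-78.9, -69.8], [-77.3, -69.8]]
lipline [[-32.3, -65.6], [-32.3, -65.7], [-32.1, -65.8]]
lip px [array([323., 125.]), array([323., 125.])]
[{'pixel': [354.2, 251.5], 'score': 0.68}]
1.7 [344.1 251.7]
1.8 [346.8 251.1]
1.9 [349.5 250.5]
2.0 [352.1 249.9]
2.1 [354.5 249.4]
```

View pics/c2.png

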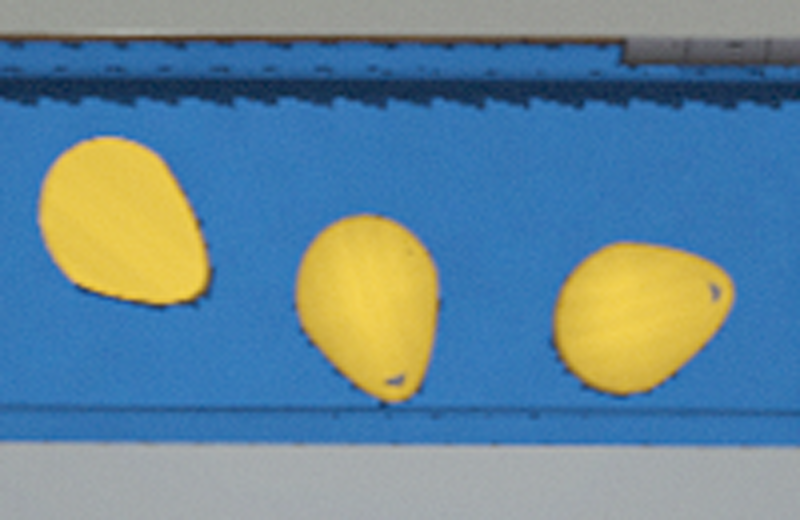

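All three blades lie flat inside the trough. Next is the cover: go over it and come down outside it.

Call:
arm_command(rows=[{"grip":0.0,"linear":[45,-6,0],"rot":[0,0,0]},{"grip":0.0,"linear":[95,-12,0],"rot":[0,0,0]},{"grip":0.0,"linear":[145,-20,0],"rot":[0,0,0]},{"grip":0.0,"linear":[193,-26,0],"rot":[0,0,0]},{"grip":0.0,"linear":[193,-26,0],"rot":[0,0,0]},{"grip":0.0,"linear":[193,-26,50],"rot":[0,0,0]},{"grip":0.0,"linear":[193,-26,95],"rot":[0,0,0]},{"grip":0.0,"linear":[193,-26,125],"rot":[0,0,0]},{"grip":0.0,"linear":[193,-26,125],"rot":[0,0,0]}])

```text
clock: 12.68
position: [574.2, -162.3, 57.0]
ee_rot: [0.78, -0.625, -0.003, 0.002]
contact_force: [-0.4, 0.0, 0.3]
gripper_width: -0.3
grasp_force: 0.0
```

```bash
python3 -c "
from h import *
tp();p=shot('side')
cv2.imwrite('pics/s2.png',cv2.resize(p['frame'][120:420,150:500,::-1],None,fx=2,fy=2))"
```

```text
t 12.675 tray [  -6.1 -184.2   57. ] yaw -1.3507 F [-0.4  0.   0.3] w -0.3 z [-0.009  0.001 -1.   ]
```

View pics/s2.png

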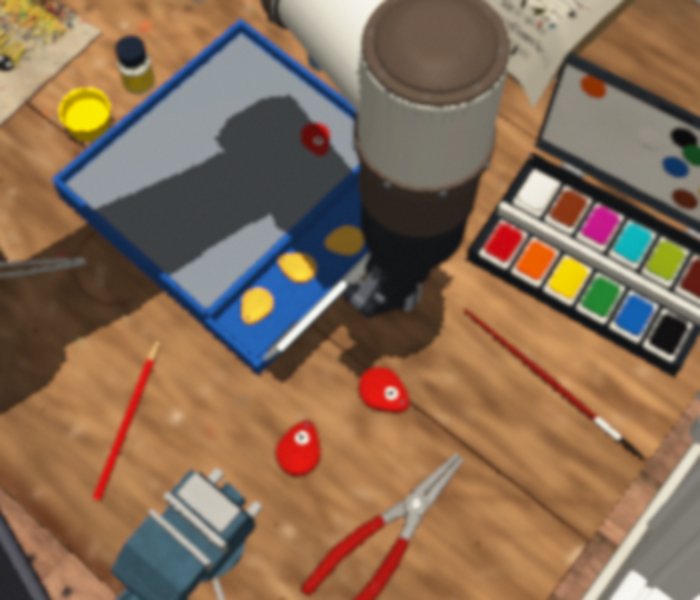

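Fingers are outside the cover and clear of everything else, with the lures at (383,390) and (300,447). I'll push the cover over.

Call:
arm_command(rows=[{"grip":0.0,"linear":[-12,0,0],"rot":[0,0,0]},{"grip":0.0,"linear":[-24,0,0],"rot":[0,0,0]},{"grip":0.0,"linear":[-36,0,0],"rot":[0,0,0]},{"grip":0.0,"linear":[-48,0,0],"rot":[0,0,0]},{"grip":0.0,"linear":[-60,0,0],"rot":[0,0,0]},{"grip":0.0,"linear":[-70,0,0],"rot":[0,0,0]},{"grip":0.0,"linear":[-80,0,0],"rot":[0,0,0]},{"grip":0.0,"linear":[-87,0,6],"rot":[0,0,0]},{"grip":0.0,"linear":[-93,0,12],"rot":[0,0,0]},{"grip":0.0,"linear":[-98,0,20],"rot":[0,0,0]}])

```text
clock: 13.98
position: [555.5, -67.1, 39.9]
ee_rot: [0.78, -0.625, -0.0, 0.0]
contact_force: [0.4, 0.4, 0.9]
gripper_width: -0.1
grasp_force: 0.2
```

Call:
arm_command(rows=[{"grip":0.0,"linear":[-4,0,3],"rot":[0,0,0]},{"grip":0.0,"linear":[-7,0,6],"rot":[0,0,0]},{"grip":0.0,"linear":[-7,0,8],"rot":[0,0,0]},{"grip":0.0,"linear":[-7,0,9],"rot":[0,0,0]}])

```text
clock: 14.48
position: [554.2, -60.6, 31.5]
ee_rot: [0.78, -0.625, 0.0, -0.0]
contact_force: [1.1, -0.2, 0.3]
gripper_width: 0.0
grasp_force: 0.1
```

```bash
python3 -c "
from h import *
tp()"
```

```text
t 14.475 tray [ -3.  -80.5  31.5] yaw -1.3509 F [ 1.1 -0.2  0.3] w 0.0 z [ 0.  0. -1.]
```

Now the final press down, in small steps.

Call:
arm_command(rows=[{"grip":0.0,"linear":[0,0,1.5],"rot":[0,0,0]},{"grip":0.0,"linear":[0,0,3],"rot":[0,0,0]},{"grip":0.0,"linear":[0,0,3.5],"rot":[0,0,0]},{"grip":0.0,"linear":[0,0,4],"rot":[0,0,0]},{"grip":0.0,"linear":[0,0,4],"rot":[0,0,0]}])

```text
clock: 15.1
position: [554.2, -60.6, 28.1]
ee_rot: [0.781, -0.625, 0.0, -0.0]
contact_force: [-0.9, 0.2, 5.9]
gripper_width: 0.0
grasp_force: 2.5
```

Call:
arm_command(rows=[{"grip":0.0,"linear":[0,0,1],"rot":[0,0,0]},{"grip":0.0,"linear":[0,0,1.5],"rot":[0,0,0]},{"grip":0.0,"linear":[0,0,1.5],"rot":[0,0,0]}])

```text
clock: 15.48
position: [554.3, -60.6, 27.9]
ee_rot: [0.781, -0.625, 0.0, -0.0]
contact_force: [-3.0, 0.6, 13.8]
gripper_width: -0.3
grasp_force: 6.8
```

Call:
arm_command(rows=[{"grip":0.0,"linear":[0,0,-15],"rot":[0,0,0]},{"grip":0.0,"linear":[0,0,-60],"rot":[0,0,0]},{"grip":0.0,"linear":[-40,0,-110],"rot":[0,0,0]},{"grip":0.0,"linear":[-90,0,-160],"rot":[0,0,0]},{"grip":0.0,"linear":[-90,0,-160],"rot":[0,0,0]},{"grip":0.0,"linear":[-90,0,-160],"rot":[0,0,0]}])

```text
clock: 16.23
position: [534.4, 27.7, 186.3]
ee_rot: [0.781, -0.625, 0.0, -0.001]
contact_force: [0.4, -0.0, -0.6]
gripper_width: 0.3
grasp_force: 0.0
```

```bash
python3 -c "
from h import *
tp();p=blobs();save(p,'w9.png')"
```

```text
t 16.225 tray [ -2.6  10.  186.3] yaw -1.35 F [ 0.4 -0.  -0.6] w 0.3 z [ 0.001  0.001 -1.   ]
brass 4767 [ 97. 165.] x 136.0 196.0 y -62.0 -8.0
brass 2524 [ 15. 274.] x 236.0 260.0 y -42.0 128.0
brass 231 [382. 363.] x -63.0 -42.0 y 128.0 144.0
red 782 [589. 116.] x -227.0 -157.0 y -88.0 -50.0
red 1040 [225. 189.] x 59.0 86.0 y -34.0 -3.0
```

View pics/w9.png

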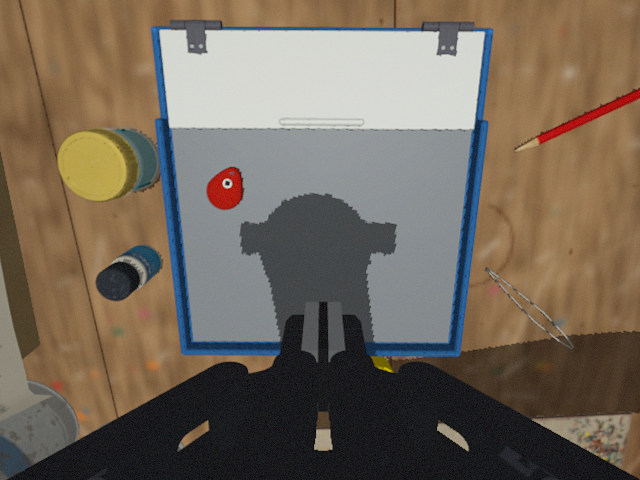

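The cover lies flat over the trough with its bead at (322,122). Red is still where it was at (225,189), and nothing around the tray has moved. I'll hand it in.

```bash
python3 -c "
from h import *
print(job.job_done())"
```

```text
the job is handed in; nothing more can be done
None
```

I swept all three brass blades into the trough, pushed the cover fully shut, left the red blade where it lay and disturbed nothing around the tray; the job is handed in at about 16 s on the robot's clock.

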